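# Build up the edge-burnishing spindle with graded rings

## Task

Build up the sandal maker's edge-burnishing spindle: thread the three wooden rings onto its upright arbor, largest first, then the middle one, and the smallest on top. With all three on, press the stack down until the sliding flange beneath it bottoms on its stop, and keep pressing on it with about 15 N for half a second, never loading the spindle with more than 25 N. Then let go, with the rings lying flat on one another, and leave everything else on the bench where it is.

Things in the scene. Friction and masses are not known exactly. Their poses are not given: they have to be found in the camera images.
- large_mid (a point): a plain hardwood ring (spacer), outside diameter 60 mm, 18 mm thick, bore 18 mm; lies flat on the bench at the start. The point is its centre, half-way up (9 mm above its underside); z is its axis. About 42 g
- medium_mid (a point): a plain hardwood ring (spacer), outside diameter 50 mm, 14 mm thick, bore 18 mm; lies flat on the bench at the start. The point is its centre, half-way up (7 mm above its underside); z is its axis. About 24 g
- small_mid (a point): a plain hardwood ring (spacer), outside diameter 40 mm, 10 mm thick, bore 18 mm; lies flat on the bench at the start. The point is its centre, half-way up (5 mm above its underside); z is its axis. About 12 g
- head: green motor box, 120 x 120 mm, top 60 mm above the bench, on a 150 x 120 mm foot plate bolted down; origin under its middle, at bench level. The arbor stands on its middle; on it slides a flange, a 38 mm steel disc that carries the rings: drag about 7 N, no spring, stays where left. It starts 4 to 20 mm above its hard stop; home, its top is 64 mm below the arbor tip, 12 to 28 mm above the box. Not measured: feel for it, creeping (10 mm/s)
- axis (a point): point on the axis of the steel arbor (16 mm diameter, top 8 mm tapered to 7 mm), level with the box's top, 60 mm above the bench; z up the arbor. The arbor is clamped at a height that differs every time and is not measured: its tip is 76 to 92 mm above this point
Things that resemble listed ones, but are neither listed nor needed, are in the scene too. Leave any red look-alike of the part that bears medium_mid alone. Leave any orange look-alike of the part that bears large_mid alone.

How it is judged:
By the outcome, as a careful person would: the job done as asked, in the order asked, and still so for the second after the job is handed in, with the robot touching nothing.
It also fails if it takes over 72 s, if anything falls off the work surface, if the arm or the gripper's body presses on something with over 40 N, if the wrist force passes 120 N, or if a joint passes its speed limit or range.

## Robot

A 7-joint arm with a two-finger parallel gripper is mounted at the origin on the work surface. World frame = base frame: x ahead of the robot, y to its left, z up, the work surface at z = 0. Lengths are in m, angles in rad, forces in N, time in s.
With the tool pointing down it reaches from about 0.425 to 0.8 m from the base axis. Payload 8.3 kg.
Tool frame: the origin (TCP) lies between the finger pads; the fingertips stand 11 mm ahead of it and the grasp point (between the pads) lies 8 mm behind it (bot.tcp_to_tips is the z of the fingertips in the tool frame, in m); z points along the fingers, y is the direction in which the jaws open and shut (so a half turn about z gives the same grasp; the last joint's range is limited). The gripper opens to 85 mm and grips with 20 to 120 N. Pads are 22 mm wide; open, the fingers measure 114 mm over their backs; the gripper's body (76 mm by 85 mm) begins 54 mm behind the grasp point. The pads swing forward as they close: fully open they stand 13 mm farther back than shut.
Start: joints at [1.128, 0.383, 0.016, 1.37, -0.006, 1.388, -0.046], TCP at [0.232, -0.58, 0.242] pointing down, gripper open.
Joint ranges: [-2.95, 2.95], [-0.25, 2.06], [-1.52, 1.56], [0.18, 2.33], [-1.44, 4.58], [0.02, 2.06], [-3.01, 3.01]. Speed limits (rad/s): [2.39, 2.39, 3.01, 3.01, 3.14, 3.14, 3.14].

## Interface

Orientations are given as a unit quaternion [x, y, z, w].
In Python, from plant import bot, read_camera, calibration, look_for gives the robot as it stands.
- The arm moves only by the tool carry_out, never from a script. Its argument "steps" is a list of rows, each a list of 7 numbers: the finger opening in m, from 0 to 0.0854, then the shift along the tool's x, y, z in m, then the turn, a rotation vector about the tool's x, y, z in rad. A call has 1 to 20 rows; each row shifts and turns the commanded pose from where the row before left it, along the tool's axes as they then stand; what a row does not reach is not made up. A row lasts 1/10 s, in which the tool goes at most 50 mm and 8.59 degrees, less where a joint would pass 70% of its speed; a pose out of reach is approached as far as the arm can. A call with a gripper value outside its range is refused whole. The fingers move at their own pace and stop on an object; "squeeze" is the grip in N (left out, the last holds). Time passes only in rows, so rows that do not move let the fingers close. It gives the time, the measured TCP pose, the force and the opening at its end, in the units of the state.
- bot.state(): the state, without advancing time (a new reading comes with each control period).
- read_camera(name): name is "side" or "top"; returns the picture (400x640x3 uint8, blue, green, red); there is no depth.
- calibration(name): a dict with "vfov" (degrees; the focal length in pixels is half the picture's height over the tangent of half this angle, whatever the lens; pixels are square), "cx", "cy" (the principal point, pixels), "dist" ([k1, k2, p1, p2, k3] as OpenCV has them; the pictures are not rectified), "R" (3x3) and "t" (3): a world point X has camera coordinates R X + t. Camera axes: x right, y down, z forward; pixel columns grow to the right and rows downward; lengths in m; the calibration is good to about 2 mm. A picture is of the moment at which its call begins. calibration takes no time and is no camera call.
- bot.finish_job(): hands the job in, once; it reports no verdict.
Trained networks look in the newest picture that a camera, given by its name, has taken for a name from the list of things; names that differ only in an ending like _2 or _b are one class to them, and where a whole thing is asked for, a point or a joint stands for the part that bears it (a point fixed in the world has none). Each returns a list of dicts, best first, with "conf" (0 to 1); they miss things now and then, are a little off and sometimes report something else, mostly with a low value. They report only what shows in the picture. A call takes as long as a camera call. They do not tell look-alikes from the thing itself.
- look_for(camera, name): "rect" ([left, top, right, bottom] in pixels, round what is visible of it).
The state is a dict: "time": time; "joint_pos": joint angles; "joint_vel": joint speeds; "joint_torque": joint torques, N m; "position": TCP position; "eef_rot": TCP orientation; "contact_force": force on the tool from outside, world axes, zero at the start; "moment": the same for the moment, N m; "grip_width": finger opening in m.
Only numpy, scipy, OpenCV 4.12 (cv2) and the standard library are available. Lean on these libraries where they do the work, as an engineer would, in place of code of your own. Each camera call takes 0.05 s, during which the arm holds its last target. There are 200 camera calls.

## Working session

There is one attempt and no reset: what is moved stays moved. The work goes in short steps, Python scripts to look and compute and a tool call to move; the robot and the scene stay as the last step left them, time stands still between calls to the robot, and variables do not carry over. Pictures are saved under pics/ and viewed, and the job is handed in when it is done.

Besides the shell and the picture viewer there is one more tool, called after "Emit:" by a JSON object that holds its "op" and its "data", one argument or row to a line. carry_out: Moves the arm, as the interface text tells. Its arguments: {"type":"object","properties":{"steps":{"type":"array"},"squeeze":{"type":"number"}},"required":["steps"]}

```bash
mkdir -p pics; ls
python3 - <<'E'
from plant import bot, read_camera, calibration, look_for
import cv2
s=bot.state(); print(s['time'],s['position'],s['eef_rot'],s['contact_force'],s['grip_width'],bot.tcp_to_tips)
for c in ('side','top'):
    im=read_camera(c); cv2.imwrite(f'pics/{c}0.png',im)
    k=calibration(c); print(c,k)
    for n in ('large_mid','medium_mid','small_mid','head'):
        print(n,[(round(d['conf'],2),[round(v) for v in d['rect']]) for d in look_for(c,n)])
E
```

```text
pics
0.0 [ 0.23160096 -0.58001208  0.24126464] [ 9.82014791e-01  1.88801554e-01 -1.89946463e-04 -9.42029455e-04] [ 0.37772697  0.11568916 -0.12501742] 0.08542400687799681 0.011
side {'vfov': 47.24382930181806, 'cx': 312.4436396542269, 'cy': 198.3285849729891, 'dist': array([-0.13023238,  0.        ,  0.        ,  0.        ,  0.        ]), 'R': array([[ 0.9696303 , -0.24447254,  0.00708925],
       [-0.14630336, -0.60301077, -0.78420236],
       [ 0.19599084,  0.75934919, -0.62046467]]), 't': array([-0.51579094,  0.13421722,  0.78633432])}
large_mid [(0.8, [307, 324, 346, 358]), (0.59, [239, 348, 286, 392])]
medium_mid [(0.85, [231, 217, 256, 244]), (0.6, [275, 235, 303, 259])]
small_mid [(0.87, [383, 271, 405, 287])]
head [(0.63, [280, 146, 370, 214])]
top {'vfov': 45.27202577294897, 'cx': 324.94226498112374, 'cy': 200.60503857931204, 'dist': array([-0.12048022,  0.        ,  0.        ,  0.        ,  0.        ]), 'R': array([[ 0.02734111, -0.99918108,  0.02982672],
       [-0.9912671 , -0.03095105, -0.1281857 ],
       [ 0.12900389, -0.0260615 , -0.99130157]]), 't': array([-0.06628174,  0.53308069,  0.95487899])}
large_mid [(0.93, [423, 263, 450, 289]), (0.57, [407, 215, 438, 242])]
medium_mid [(0.85, [307, 218, 338, 245]), (0.61, [280, 255, 305, 276]), (0.34, [210, 134, 276, 212])]
small_mid [(0.65, [374, 150, 392, 170])]
head [(0.9, [212, 135, 277, 212])]
```

```bash
sleep 1; ls pics
```

```text
side0.png
top0.png
```

View pics/side0.png

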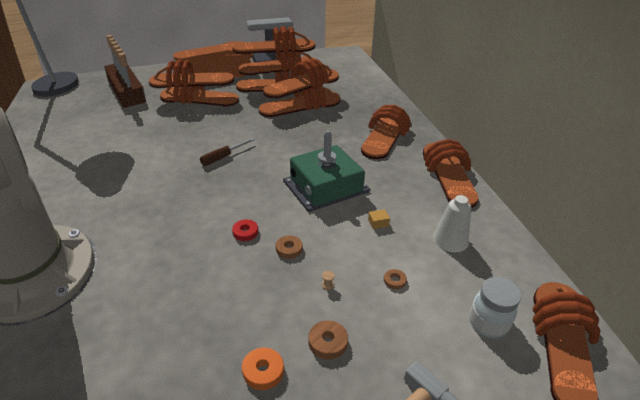

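View pics/top0.png

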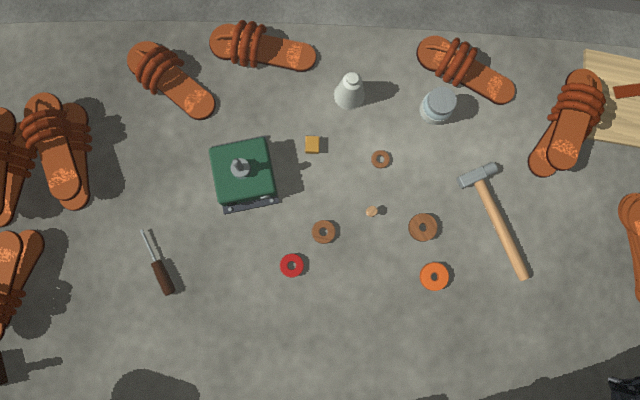

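Side view: brown large ring at (328,340), orange look-alike at (263,369); brown medium at (289,247), red look-alike at (245,230); small at (395,279); arbor tip near (327,133). Top view: large (423,228), orange (434,277), medium (323,232), red (292,265), small (381,159), arbor tip (240,165). The brown rings are the ones wanted, because orange and red are excluded by name. I'll confirm that in a crop and measure.

```bash
cat > h.py <<'E'
import numpy as np, cv2
from plant import calibration
C={c:calibration(c) for c in ('side','top')}
def proj(c,X):
    k=C[c]; f=200/np.tan(np.radians(k['vfov']/2))
    K=np.array([[f,0,k['cx']],[0,f,k['cy']],[0,0,1]])
    p,_=cv2.projectPoints(np.atleast_2d(np.array(X,float)),cv2.Rodrigues(k['R'])[0],k['t'],K,k['dist']); return p[:,0]
def ray(c,uv):
    k=C[c]; f=200/np.tan(np.radians(k['vfov']/2))
    K=np.array([[f,0,k['cx']],[0,f,k['cy']],[0,0,1]])
    n=cv2.undistortPoints(np.array([[uv]],float),K,k['dist'])[0,0]
    return -k['R'].T@k['t'], k['R'].T@np.array([n[0],n[1],1])
def atz(c,uv,z):
    o,d=ray(c,uv); return o+d*(z-o[2])/d[2]
def tri(us,ut):
    A=[];b=[]
    for c,u in (('side',us),('top',ut)):
        o,d=ray(c,u); d/=np.linalg.norm(d); P=np.eye(3)-np.outer(d,d); A.append(P); b.append(P@o)
    return np.linalg.lstsq(np.vstack(A),np.hstack(b),rcond=None)[0]
def ringmask(im,uv,r=32):
    hsv=cv2.cvtColor(im,cv2.COLOR_BGR2HSV)
    m=((hsv[...,1]>70)&(hsv[...,2]>40)&((hsv[...,0]<25)|(hsv[...,0]>170))).astype(np.uint8)
    y0,x0=int(uv[1])-r,int(uv[0])-r; w=np.zeros_like(m); w[max(y0,0):y0+2*r,max(x0,0):x0+2*r]=1; m*=w
    cs,_=cv2.findContours(m,cv2.RETR_EXTERNAL,cv2.CHAIN_APPROX_NONE)
    return cv2.convexHull(min((c for c in cs if len(c)>15),key=lambda c:np.hypot(*(c.mean((0,1))-uv))))
def cen(h):
    M=cv2.moments(np.float32(h)); return np.array([M['m10'],M['m01']])/M['m00']
def ringxy(c,im,uv,R,h,z0=0):
    hull=ringmask(im,uv); p=cen(hull); a=np.linspace(0,6.283,73)
    X=atz(c,p,z0+h/2)
    for _ in range(4):
        pts=np.array([[X[0]+R*np.cos(t),X[1]+R*np.sin(t),z] for t in a for z in (z0,z0+h)])
        ph=cv2.convexHull(np.float32(proj(c,pts))); q=cen(ph)
        X=X+atz(c,p,z0+h/2)-atz(c,q,z0+h/2)
    return X, cv2.contourArea(hull)/cv2.contourArea(ph)
E
python3 - <<'E'
from h import *
from plant import bot
print([a for a in dir(bot) if a[0]!='_'])
S=cv2.imread('pics/side0.png');T=cv2.imread('pics/top0.png')
for n,us,ut,R,h in (('L',(328,340),(423,228),.03,.018),('M',(289,247),(323,232),.025,.014),('S',(395,279),(381,159),.02,.010),
  ('orange',(263,369),(434,277),.03,.018),('red',(245,230),(292,265),.025,.014)):
    for c,im,u in (('side',S,us),('top',T,ut)):
        X,a=ringxy(c,im,u,R,h); print(n,c,X.round(4),round(np.hypot(*X[:2]),3),'area ratio',round(a,2))
c=lambda im,x,y,w,s: cv2.resize(im[y-w:y+w,x-w:x+w],(s,s),interpolation=cv2.INTER_CUBIC)
cv2.imwrite('pics/arb.png',np.hstack([c(S,327,150,40,400),c(T,240,170,40,400)]))
cv2.imwrite('pics/rings.png',np.vstack([cv2.resize(S[200:390,225:415],(600,600)).copy()[:, :]]))
E
```

```text
['PlanningError', 'finish_job', 'state', 'tcp_to_tips']
L side [ 0.49   -0.2596  0.009 ] 0.555 area ratio 0.93
L top [ 0.4886 -0.2604  0.009 ] 0.554 area ratio 0.93
M side [ 0.4747 -0.0483  0.007 ] 0.477 area ratio 0.89
M top [ 0.4729 -0.0494  0.007 ] 0.475 area ratio 0.93
S side [ 0.6362 -0.1672  0.005 ] 0.658 area ratio 0.85
S top [ 0.634  -0.1681  0.005 ] 0.656 area ratio 0.86
orange side [ 0.3867 -0.2848  0.009 ] 0.48 area ratio 0.97
orange top [ 0.3849 -0.2852  0.009 ] 0.479 area ratio 0.96
red side [0.4024 0.0158 0.007 ] 0.403 area ratio 0.93
red top [0.4004 0.0151 0.007 ] 0.401 area ratio 0.98
```

View pics/arb.png

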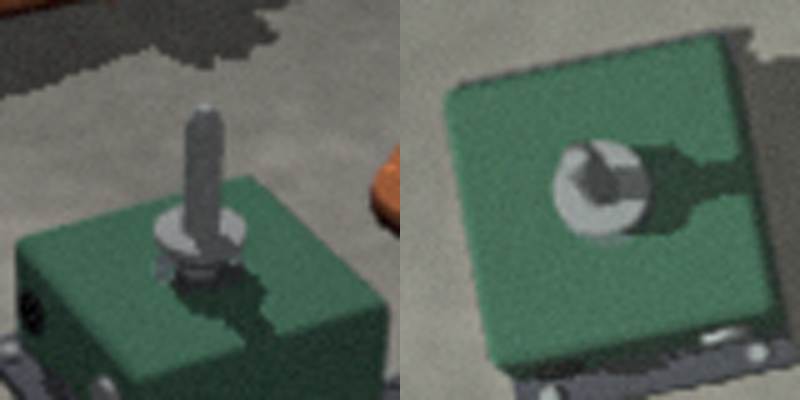

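View pics/rings.png

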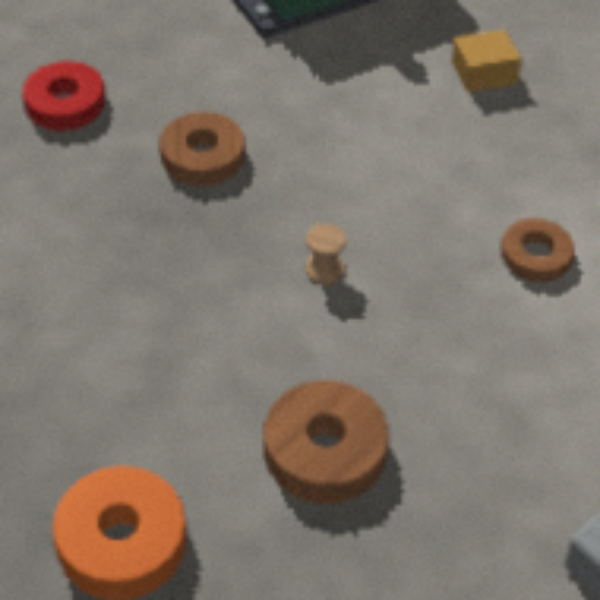

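Run:
```python
from h import *
from scipy.optimize import least_squares
s=lambda x,y:(287+x/5-.4,110+y/5-.4); t=lambda x,y:(200+(x-400)/5-.4,130+y/5-.4)
tip=tri(s(204,105),t(578,150)); fl=tri(s(200,233),t(602,190))
print('tip',tip.round(4),'flange',fl.round(4))
for c,pts in (('side',[s(18,243),s(250,177),s(388,303),s(140,380)]),('top',[t(446,92),t(715,35),t(770,313),t(495,368)])):
    P=np.array([atz(c,p,.06) for p in pts]); print(c,P[:,:2].round(3).tolist(),'mid',P.mean(0).round(4),[round(np.hypot(*(P[i]-P[i-1])[:2]),3) for i in range(4)])
S=cv2.imread('pics/side0.png');T=cv2.imread('pics/top0.png')
ax=(tip+fl)/2
out=[]
a=np.linspace(0,6.283,60)
for c,im,x,y in (('side',S,327,150),('top',T,240,170)):
    z=cv2.resize(im[y-40:y+40,x-40:x+40],(400,400),interpolation=cv2.INTER_CUBIC)
    for r,h in ((.0035,tip[2]),(.008,tip[2]-.008),(.019,fl[2]),(.008,.06)):
        p=proj(c,[[ax[0]+r*np.cos(u),ax[1]+r*np.sin(u),h] for u in a]); q=((p-[x-40,y-40]+.5)*5).astype(int)
        cv2.polylines(z,[q],True,(0,255,255),1)
    out.append(z)
cv2.imwrite('pics/arb2.png',np.hstack(out)); print(ax)
```

```text
tip [0.5928 0.1217 0.1392] flange [0.5911 0.1211 0.0787]
side [[0.523, 0.159], [0.634, 0.188], [0.662, 0.08], [0.549, 0.053]] mid [0.592  0.1199 0.06  ] [np.float64(0.11), np.float64(0.115), np.float64(0.111), np.float64(0.116)]
top [[0.633, 0.19], [0.66, 0.081], [0.545, 0.054], [0.52, 0.164]] mid [0.5893 0.1223 0.06  ] [np.float64(0.116), np.float64(0.112), np.float64(0.118), np.float64(0.113)]
[0.59191222 0.12138995 0.10896125]
```

View pics/arb2.png

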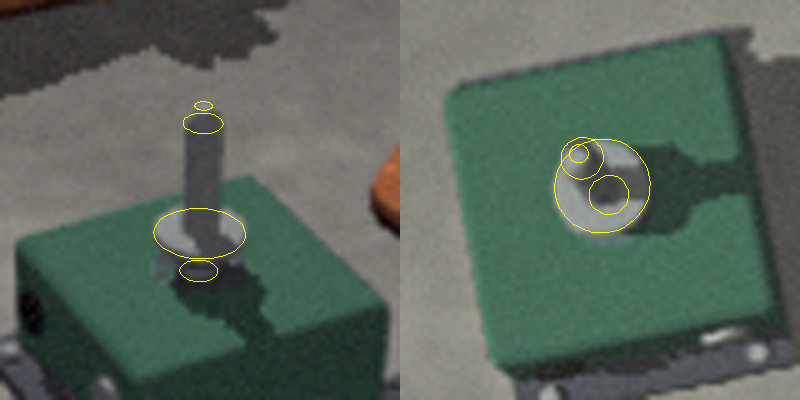

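The crops confirm it: the brown rings are at the spots above, and the orange and red ones are separate. The arbor axis is at about (0.5915, 0.1213), with the tip at z≈0.139 and the flange top at ≈0.079. The flange's home is therefore ≈0.075, which fits the given ranges. I'll square the tool and go above the large ring.

Emit:
{"op": "carry_out", "data": {
  "steps": [
    [0.085,0,0,0,0,0,0.1266],
    [0.085,0,0,0,0,0,0.1266],
    [0.085,0,0,0,0,0,0.1266],
    [0.085,0.0184,-0.0229,0,0,0,0],
    [0.085,0.0184,-0.0229,0,0,0,0],
    [0.085,0.0184,-0.0229,0,0,0,0],
    [0.085,0.0184,-0.0229,0,0,0,0],
    [0.085,0.0184,-0.0229,0,0,0,0],
    [0.085,0.0184,-0.0229,0,0,0,0],
    [0.085,0.0184,-0.0229,0,0,0,0],
    [0.085,0.0184,-0.0229,0,0,0,0],
    [0.085,0.0184,-0.0229,0,0,0,0],
    [0.085,0.0184,-0.0229,0,0,0,0],
    [0.085,0.0184,-0.0229,0,0,0,0],
    [0.085,0.0184,-0.0229,0,0,0,0],
    [0.085,0.0184,-0.0229,0,0,0,0],
    [0.085,0.0184,-0.0229,0,0,0,0],
    [0.085,0,0,0,0,0,0]
  ],
  "squeeze": 25
}}

```text
time: 2.3
position: [0.4922, -0.2549, 0.2424]
eef_rot: [1.0, 0.004, 0.001, -0.001]
contact_force: [0.4, 0.7, -0.2]
grip_width: 0.0851
```

Emit:
{"op": "carry_out", "data": {
  "steps": [
    [0.072,-0.003,0.005,0.02,0,0,0],
    [0.072,0,0,0.03,0,0,0],
    [0.072,0,0,0.04,0,0,0],
    [0.072,0,0,0.04,0,0,0],
    [0.072,0,0,0.03,0,0,0],
    [0.072,0,0,0.02,0,0,0],
    [0.072,0,0,0,0,0,0],
    [0.072,0,0,0,0,0,0]
  ]
}}

```text
time: 3.1
position: [0.4864, -0.2652, 0.0629]
eef_rot: [1.0, -0.0, 0.0, 0.0]
contact_force: [-0.4, -0.7, 0.7]
grip_width: 0.072
```

```bash
cat > look.py <<'E'
import sys
from h import *
from plant import bot, read_camera
# look.py tag z : crops around TCP in both cams, with tick marks of tool points
tag=sys.argv[1]; s=bot.state(); p=s['position']; print(s['time'],p.round(4),s['contact_force'].round(1),s['grip_width'].round(4))
P=np.array(p) if len(sys.argv)<5 else np.array([float(v) for v in sys.argv[2:5]])
out=[]
for c in ('side','top'):
    im=read_camera(c); cv2.imwrite(f'pics/{tag}_{c}_full.png',im)
    u=proj(c,P)[0]; x,y=np.clip(int(u[0]),50,590),np.clip(int(u[1]),50,350); print(c,'offset',x-50,y-50)
    out.append(cv2.resize(im[y-50:y+50,x-50:x+50],(400,400),interpolation=cv2.INTER_CUBIC))
cv2.imwrite(f'pics/{tag}.png',np.hstack(out))
E
python3 look.py a1
```

```text
Traceback (most recent call last):
  File "look.py", line 5, in <module>
    tag=sys.argv[1]; s=bot.state(); p=s['position']; print(s['time'],p.round(4),s['contact_force'].round(1),s['grip_width'].round(4))
                                                                                                            ^^^^^^^^^^^^^^^^^^^^^
AttributeError: 'float' object has no attribute 'round'
```

```bash
sed -i "s/s\['grip_width'\].round(4)/round(s['grip_width'],4)/" look.py; python3 look.py a1
```

```text
3.1 [ 0.4864 -0.2652  0.0629] [-0.4 -0.7  0.7] 0.072
side offset 277 271
top offset 380 175
```

View pics/a1.png

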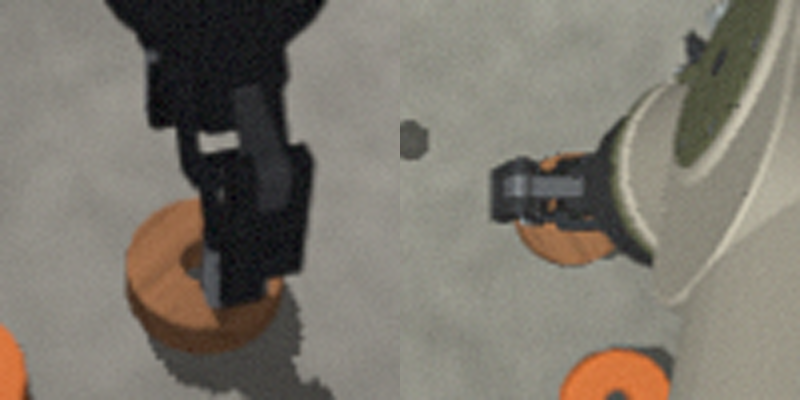

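Run:
```python
from h import *
for uv in ((329.6,347.6),(343.6,343.6)):
    for y in (-.301,-.309,-.316):
        o,d=ray('side',uv); print(uv,y,(o+d*(y-o[1])/d[1]).round(4))
```

```text
(329.6, 347.6) -0.301 [ 0.48   -0.301   0.0511]
(329.6, 347.6) -0.309 [ 0.4773 -0.309   0.0639]
(329.6, 347.6) -0.316 [ 0.475  -0.316   0.0751]
(343.6, 343.6) -0.301 [ 0.5    -0.301   0.0535]
(343.6, 343.6) -0.309 [ 0.4969 -0.309   0.0662]
(343.6, 343.6) -0.316 [ 0.4941 -0.316   0.0774]
```

Emit:
{"op": "carry_out", "data": {
  "steps": [
    [0.078,0.003,-0.005,0,0,0,0],
    [0.078,0,0,0.015,0,0,0],
    [0.078,0,0,0.015,0,0,0],
    [0.078,0,0,0.01,0,0,0],
    [0.078,0,0,0.008,0,0,0],
    [0.078,0,0,0.006,0,0,0],
    [0.078,0,0,0,0,0,0],
    [0.07,0,0,0,0,0,0],
    [0.066,0,0,0,0,0,0],
    [0.062,0,0,0,0,0,0],
    [0.058,0,0,0,0,0,0],
    [0.055,0,0,0,0,0,0],
    [0.055,0,0,0,0,0,0],
    [0.055,0,0,0,0,0,0]
  ],
  "squeeze": 25
}}

```text
time: 4.6
position: [0.4897, -0.26, 0.0091]
eef_rot: [1.0, -0.0, 0.0, 0.0]
contact_force: [-1.6, 1.0, 5.9]
grip_width: 0.0584
```

```bash
python3 look.py a2
```

```text
4.6 [ 0.4897 -0.26    0.0091] [-1.6  1.   5.9] 0.0584
side offset 277 289
top offset 372 176
```

View pics/a2.png

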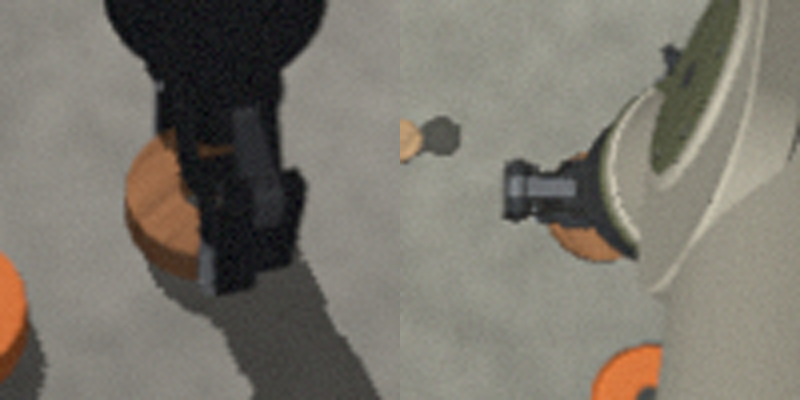

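Emit:
{"op": "carry_out", "data": {
  "steps": [
    [0.05,0,0,-0.002,0,0,0],
    [0.05,0,0,-0.005,0,0,0],
    [0.05,0,0,-0.02,0,0,0],
    [0.05,0,0,-0.03,0,0,0],
    [0.05,0,0,-0.04,0,0,0],
    [0.05,0,0,-0.04,0,0,0],
    [0.05,0,0,-0.03,0,0,0],
    [0.05,0,0,0,0,0,0],
    [0.05,0,0,0,0,0,0]
  ]
}}

```text
time: 5.6
position: [0.4896, -0.2599, 0.1761]
eef_rot: [1.0, 0.0, 0.001, 0.0]
contact_force: [-0.2, 1.0, -1.0]
grip_width: 0.0582
```

```bash
python3 look.py a3; python3 -c "
from h import *
S=cv2.imread('pics/a2_side_full.png')
print(ringxy('side',S,(320,345),.03,.018))"
```

```text
5.6 [ 0.4896 -0.2599  0.1761] [-0.2  1.  -1. ] 0.0582
side offset 281 212
top offset 393 169
(array([ 0.47473664, -0.25711763,  0.009     ]), 0.36542358169579847)
```

View pics/a3.png

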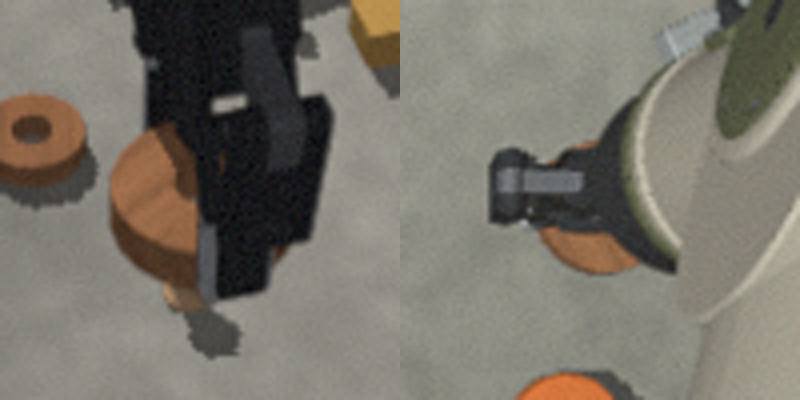

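```bash
cat > ov.py <<'E'
import sys
from h import *
# ov.py tag ox_s oy_s ox_t oy_t  R h x y zmid : overlay ring on crops
tag=sys.argv[1]; v=[float(a) for a in sys.argv[2:]]; R,h,x,y,z=v[4:9]
im=cv2.imread(f'pics/{tag}.png'); a=np.linspace(0,6.283,60)
for i,c in enumerate(('side','top')):
    for r,zz in ((R,z-h/2),(R,z+h/2),(.009,z+h/2)):
        p=proj(c,[[x+r*np.cos(t),y+r*np.sin(t),zz] for t in a]); q=((p-v[2*i:2*i+2]+.5)*4).astype(int)+[400*i,0]
        cv2.polylines(im,[q],True,(0,255,255),1)
cv2.imwrite(f'pics/{tag}_ov.png',im)
E
python3 ov.py a3 281 212 393 169 .03 .018 .4896 -.2599 .176
```

```text
(no output)
```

View pics/a3_ov.png

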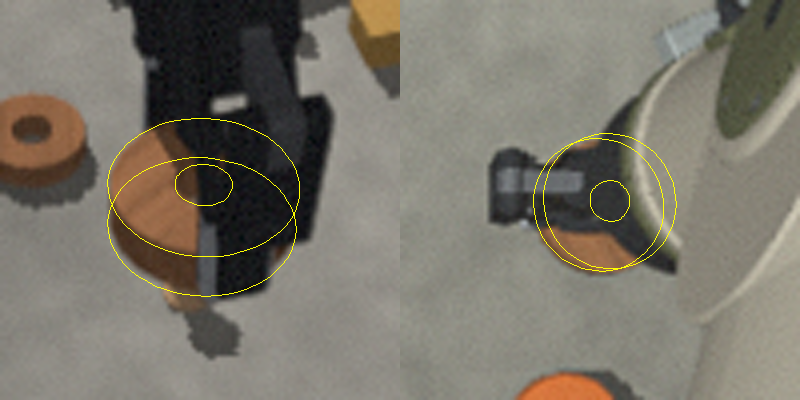

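Emit:
{"op": "carry_out", "data": {
  "steps": [
    [0.05,0.004,-0.0136,0,0,0,0],
    [0.05,0.0073,-0.0272,0,0,0,0],
    [0.05,0.0073,-0.0272,0,0,0,0],
    [0.05,0.0073,-0.0272,0,0,0,0],
    [0.05,0.0073,-0.0272,0,0,0,0],
    [0.05,0.0073,-0.0272,0,0,0,0],
    [0.05,0.0073,-0.0272,0,0,0,0],
    [0.05,0.0073,-0.0272,0,0,0,0],
    [0.05,0.0073,-0.0272,0,0,0,0],
    [0.05,0.0073,-0.0272,0,0,0,0],
    [0.05,0.0073,-0.0272,0,0,0,0],
    [0.05,0.0073,-0.0272,0,0,0,0],
    [0.05,0.0073,-0.0272,0,0,0,0],
    [0.05,0.0073,-0.0272,0,0,0,0],
    [0.05,0.003,-0.0136,0,0,0,0],
    [0.05,0,0,0,0,0,0],
    [0.05,0,0,0,0,0,0]
  ]
}}

```text
time: 7.4
position: [0.5908, 0.1201, 0.1747]
eef_rot: [1.0, -0.0, -0.001, 0.0]
contact_force: [-0.3, -1.1, -0.4]
grip_width: 0.0586
```

```bash
python3 look.py a4 > o; cat o; python3 ov.py a4 $(awk '/offset/{printf "%s %s ",$3,$4}' o) .03 .018 $(head -1 o | tr -d '[]' | awk '{print $2,$3,$4}')
```

```text
7.4 [0.5908 0.1201 0.1747] [-0.3 -1.1 -0.4] 0.0586
side offset 277 65
top offset 182 106
```

View pics/a4_ov.png

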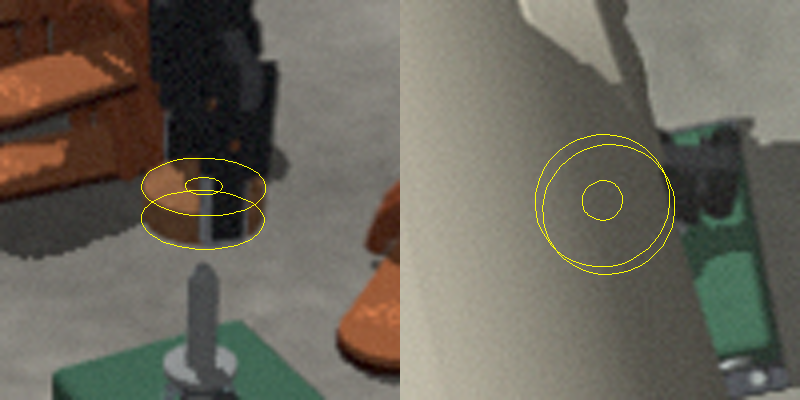

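Emit:
{"op": "carry_out", "data": {
  "steps": [
    [0.05,0.0007,-0.0012,0.01,0,0,0],
    [0.05,0,0,0.01,0,0,0],
    [0.05,0,0,0.006,0,0,0],
    [0.05,0,0,0.003,0,0,0],
    [0.05,0,0,0.003,0,0,0],
    [0.05,0,0,0.003,0,0,0],
    [0.05,0,0,0.003,0,0,0],
    [0.05,0,0,0.002,0,0,0],
    [0.05,0,0,0,0,0,0]
  ]
}}

```text
time: 8.4
position: [0.5918, 0.1222, 0.1351]
eef_rot: [1.0, 0.0, -0.0, 0.0]
contact_force: [0.1, -0.5, 0.2]
grip_width: 0.0584
```

Emit:
{"op": "carry_out", "data": {
  "steps": [
    [0.05,0,0,0.004,0,0,0],
    [0.05,0,0,0.006,0,0,0],
    [0.05,0,0,0.006,0,0,0],
    [0.05,0,0,0.006,0,0,0],
    [0.05,0,0,0.006,0,0,0],
    [0.05,0,0,0.004,0,0,0],
    [0.05,0,0,0.002,0,0,0],
    [0.05,0,0,0,0,0,0]
  ]
}}

```text
time: 9.2
position: [0.5918, 0.1222, 0.101]
eef_rot: [1.0, 0.0, -0.0, 0.0]
contact_force: [-0.4, -0.1, 0.6]
grip_width: 0.0584
```

```bash
python3 look.py a5 > o; cat o; python3 ov.py a5 $(awk '/offset/{printf "%s %s ",$3,$4}' o) .03 .018 $(head -1 o | tr -d '[]' | awk '{print $2,$3,$4}')
```

```text
9.2 [0.5918 0.1222 0.101 ] [-0.4 -0.1  0.6] 0.0584
side offset 276 96
top offset 187 114
```

View pics/a5_ov.png

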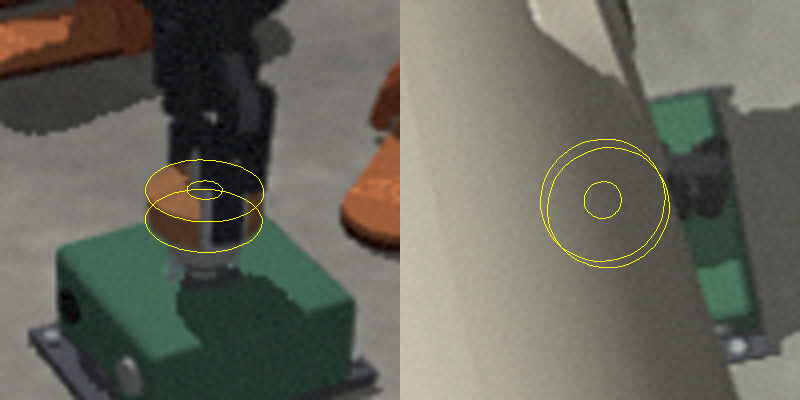

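Emit:
{"op": "carry_out", "data": {
  "steps": [
    [0.05,0,0,0.002,0,0,0],
    [0.05,0,0,0.002,0,0,0],
    [0.05,0,0,0.002,0,0,0],
    [0.05,0,0,0.001,0,0,0],
    [0.05,0,0,0.001,0,0,0],
    [0.05,0,0,0.001,0,0,0],
    [0.05,0,0,0.001,0,0,0],
    [0.05,0,0,0,0,0,0]
  ]
}}

```text
time: 10.1
position: [0.5918, 0.1222, 0.0912]
eef_rot: [1.0, 0.0, -0.0, -0.0]
contact_force: [0.8, 0.2, -0.9]
grip_width: 0.0582
```

Emit:
{"op": "carry_out", "data": {
  "steps": [
    [0.05,0,0,0.001,0,0,0],
    [0.05,0,0,0.001,0,0,0],
    [0.06,0,0,0,0,0,0],
    [0.062,0,0,0,0,0,0],
    [0.066,0,0,0,0,0,0],
    [0.072,0,0,0,0,0,0],
    [0.072,0,0,-0.005,0,0,0],
    [0.072,0,0,-0.02,0,0,0],
    [0.072,0,0,-0.03,0,0,0],
    [0.072,0,0,-0.03,0,0,0],
    [0.068,0,0,-0.015,0,0,0],
    [0.068,-0.0118,0.0171,0,0,0,0],
    [0.068,-0.0177,0.0257,0,0,0,0],
    [0.068,-0.0177,0.0257,0,0,0,0],
    [0.068,-0.0177,0.0257,0,0,0,0],
    [0.068,-0.0177,0.0257,0,0,0,0],
    [0.068,-0.0177,0.0257,0,0,0,0],
    [0.068,-0.0177,0.0257,0,0,0,0],
    [0.068,0,0,0,0,0,0],
    [0.068,0,0,0,0,0,0]
  ]
}}

```text
time: 12.1
position: [0.4737, -0.0496, 0.1893]
eef_rot: [1.0, -0.001, 0.0, 0.0]
contact_force: [-0.0, 0.8, 0.1]
grip_width: 0.0679
```

```bash
python3 look.py a6 .5918 .1222 .09 ; python3 -c "
from h import *
print(ringxy('side',cv2.imread('pics/a6_side_full.png'),(289,247),.025,.014),ringxy('top',cv2.imread('pics/a6_top_full.png'),(323,232),.025,.014))"
```

```text
12.1 [ 0.4737 -0.0496  0.1893] [-0.   0.8  0.1] 0.0679
side offset 276 101
top offset 188 115Traceback (most recent call last):
  File "<string>", line 3, in <module>
    print(ringxy('side',cv2.imread('pics/a6_side_full.png'),(289,247),.025,.014),ringxy('top',cv2.imread('pics/a6_top_full.png'),(323,232),.025,.014))
                                                                                 ~~~~~~^^^^^^^^^^^^^^^^^^^^^^^^^^^^^^^^^^^^^^^^^^^^^^^^^^^^^^^^^^^^^^
  File "h.py", line 29, in ringxy
    hull=ringmask(im,uv); p=cen(hull); a=np.linspace(0,6.283,73)
  File "h.py", line 25, in ringmask
    return cv2.convexHull(min((c for c in cs if len(c)>15),key=lambda c:np.hypot(*(c.mean((0,1))-uv))))
                          ~~~^^^^^^^^^^^^^^^^^^^^^^^^^^^^^^^^^^^^^^^^^^^^^^^^^^^^^^^^^^^^^^^^^^^^^^^^^
ValueError: min() iterable argument is empty
```

View pics/a6.png

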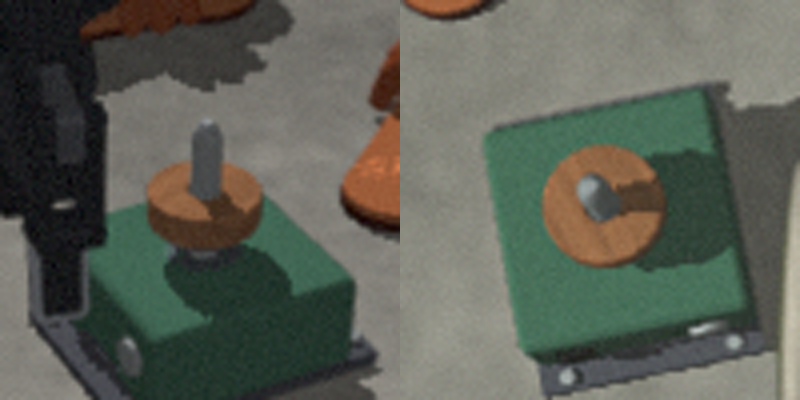

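The large ring lies flat on the flange with the arbor through its bore. Next I'll pick up the medium ring.

Emit:
{"op": "carry_out", "data": {
  "steps": [
    [0.068,0,-0.0008,0.02,0,0,0],
    [0.068,0,0,0.035,0,0,0],
    [0.068,0,0,0.04,0,0,0],
    [0.068,0,0,0.035,0,0,0],
    [0.068,0,0,0.02,0,0,0],
    [0.068,0,0,0.012,0,0,0],
    [0.068,0,0,0.01,0,0,0],
    [0.068,0,0,0.006,0,0,0],
    [0.068,0,0,0,0,0,0],
    [0.06,0,0,0,0,0,0],
    [0.055,0,0,0,0,0,0],
    [0.052,0,0,0,0,0,0],
    [0.048,0,0,0,0,0,0],
    [0.044,0,0,0,0,0,0],
    [0.044,0,0,0,0,0,0],
    [0.044,0,0,0,0,0,0]
  ]
}}

```text
time: 13.8
position: [0.4745, -0.0484, 0.0123]
eef_rot: [1.0, -0.0, 0.001, 0.0]
contact_force: [-2.8, 0.0, 7.1]
grip_width: 0.0493
```

Emit:
{"op": "carry_out", "data": {
  "steps": [
    [0.04,0,0,-0.002,0,0,0],
    [0.04,0,0,-0.005,0,0,0],
    [0.04,0,0,-0.02,0,0,0],
    [0.04,0,0,-0.03,0,0,0],
    [0.04,0,0,-0.04,0,0,0],
    [0.04,0,0,-0.04,0,0,0],
    [0.04,0,0,-0.028,0,0,0],
    [0.04,0.007,-0.0103,0,0,0,0],
    [0.04,0.0147,-0.0213,0,0,0,0],
    [0.04,0.0147,-0.0213,0,0,0,0],
    [0.04,0.0147,-0.0213,0,0,0,0],
    [0.04,0.0147,-0.0213,0,0,0,0],
    [0.04,0.0147,-0.0213,0,0,0,0],
    [0.04,0.0147,-0.0213,0,0,0,0],
    [0.04,0.0147,-0.0213,0,0,0,0],
    [0.04,0.007,-0.0103,0,0,0,0],
    [0.04,0,0,0,0,0,0],
    [0.04,0,0,0,0,0,0]
  ]
}}

```text
time: 15.6
position: [0.5904, 0.1207, 0.1757]
eef_rot: [1.0, -0.0, -0.001, 0.0]
contact_force: [-0.4, -1.0, 1.2]
grip_width: 0.0489
```

```bash
python3 look.py a7 > o; cat o; python3 ov.py a7 $(awk '/offset/{printf "%s %s ",$3,$4}' o) .025 .014 $(head -1 o | tr -d '[]' | awk '{print $2,$3,$4-.005}')
```

```text
15.6 [0.5904 0.1207 0.1757] [-0.4 -1.   1.2] 0.0489
side offset 277 64
top offset 182 106
```

View pics/a7_ov.png

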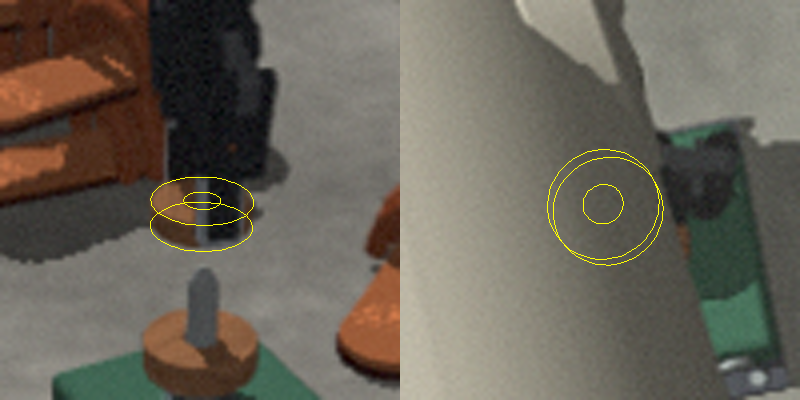

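Emit:
{"op": "carry_out", "data": {
  "steps": [
    [0.04,0.001,-0.001,0.01,0,0,0],
    [0.04,0,0,0.01,0,0,0],
    [0.04,0,0,0.004,0,0,0],
    [0.04,0,0,0.003,0,0,0],
    [0.04,0,0,0.003,0,0,0],
    [0.04,0,0,0.003,0,0,0],
    [0.04,0,0,0.003,0,0,0],
    [0.04,0,0,0.003,0,0,0],
    [0.04,0,0,0,0,0,0]
  ]
}}

```text
time: 16.6
position: [0.5916, 0.1223, 0.1369]
eef_rot: [1.0, 0.0, -0.0, 0.0]
contact_force: [-0.2, 0.2, 0.0]
grip_width: 0.0489
```

Emit:
{"op": "carry_out", "data": {
  "steps": [
    [0.04,0,0,0.004,0,0,0],
    [0.04,0,0,0.005,0,0,0],
    [0.04,0,0,0.005,0,0,0],
    [0.04,0,0,0.004,0,0,0],
    [0.04,0,0,0.002,0,0,0],
    [0.04,0,0,0.001,0,0,0],
    [0.04,0,0,0.001,0,0,0],
    [0.04,0,0,0.001,0,0,0],
    [0.04,0,0,0,0,0,0]
  ]
}}

```text
time: 17.5
position: [0.5918, 0.1224, 0.1143]
eef_rot: [1.0, 0.0, 0.0, -0.0]
contact_force: [-0.1, -0.0, -0.1]
grip_width: 0.0489
```

Emit:
{"op": "carry_out", "data": {
  "steps": [
    [0.04,0,0,0.001,0,0,0],
    [0.04,0,0,0.001,0,0,0],
    [0.05,0,0,0,0,0,0],
    [0.053,0,0,0,0,0,0],
    [0.058,0,0,0,0,0,0],
    [0.064,0,0,-0.004,0,0,0],
    [0.064,0,0,-0.02,0,0,0],
    [0.064,0,0,-0.03,0,0,0],
    [0.058,0,0,-0.024,0,0,0],
    [0.058,0.0022,0.0145,0,0,0,0],
    [0.058,0.0039,0.029,0,0,0,0],
    [0.058,0.0043,0.029,0,0,0,0],
    [0.058,0.0043,0.029,0,0,0,0],
    [0.058,0.0043,0.029,0,0,0,0],
    [0.058,0.0043,0.029,0,0,0,0],
    [0.058,0.0043,0.029,0,0,0,0],
    [0.058,0.0043,0.029,0,0,0,0],
    [0.058,0.0043,0.029,0,0,0,0],
    [0.058,0.0043,0.029,0,0,0,0],
    [0.058,0.0029,0.0145,0,0,0,0]
  ]
}}

```text
time: 19.5
position: [0.6345, -0.172, 0.1896]
eef_rot: [1.0, -0.002, -0.001, 0.001]
contact_force: [-0.2, -0.0, 0.5]
grip_width: 0.0576
```

```bash
python3 look.py a8 .5918 .1222 .09
python3 - <<'E'
from h import *
S=cv2.imread('pics/a8_side_full.png')
try: print(ringxy('side',S,(395,279),.02,.010))
except Exception as e: print(e)
E
```

```text
19.5 [ 0.6345 -0.172   0.1896] [-0.2 -0.   0.5] 0.0576
side offset 276 101
top offset 188 115
(array([ 0.63613311, -0.16751579,  0.005     ]), 0.8667495806780136)
```

View pics/a8.png

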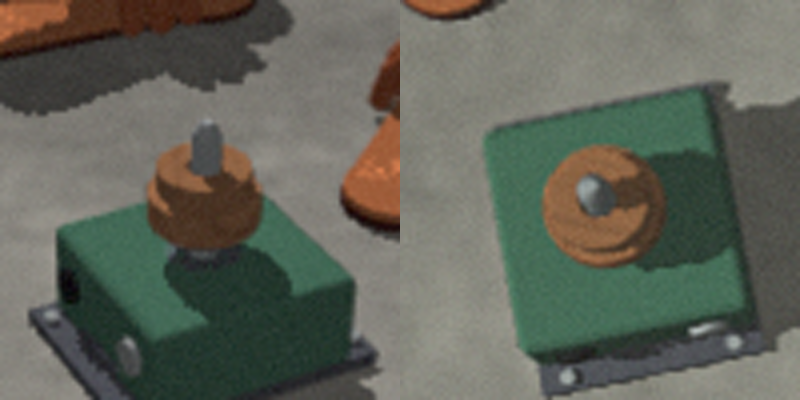

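Emit:
{"op": "carry_out", "data": {
  "steps": [
    [0.058,0,0,0,0,0,0],
    [0.058,0,0,0.02,0,0,0],
    [0.058,0,0,0.035,0,0,0],
    [0.058,0,0,0.04,0,0,0],
    [0.058,0,0,0.035,0,0,0],
    [0.058,0,0,0.02,0,0,0],
    [0.058,0,0,0.012,0,0,0],
    [0.058,0,0,0.01,0,0,0],
    [0.058,0,0,0.005,0,0,0],
    [0.058,0,0,0,0,0,0],
    [0.05,0,0,0,0,0,0],
    [0.045,0,0,0,0,0,0],
    [0.042,0,0,0,0,0,0],
    [0.038,0,0,0,0,0,0],
    [0.034,0,0,0,0,0,0],
    [0.034,0,0,0,0,0,0],
    [0.034,0,0,0,0,0,0]
  ]
}}

```text
time: 21.3
position: [0.6357, -0.1678, 0.0144]
eef_rot: [1.0, -0.0, 0.001, 0.0]
contact_force: [-2.0, -0.6, 6.1]
grip_width: 0.038
```

Emit:
{"op": "carry_out", "data": {
  "steps": [
    [0.03,0,0,-0.002,0,0,0],
    [0.03,0,0,-0.005,0,0,0],
    [0.03,0,0,-0.02,0,0,0],
    [0.03,0,0,-0.04,0,0,0],
    [0.03,0,0,-0.04,0,0,0],
    [0.03,0,0,-0.04,0,0,0],
    [0.03,0,0,-0.02,0,0,0],
    [0.03,-0.0022,-0.0145,0,0,0,0],
    [0.03,-0.0039,-0.029,0,0,0,0],
    [0.03,-0.0043,-0.029,0,0,0,0],
    [0.03,-0.0043,-0.029,0,0,0,0],
    [0.03,-0.0043,-0.029,0,0,0,0],
    [0.03,-0.0043,-0.029,0,0,0,0],
    [0.03,-0.0043,-0.029,0,0,0,0],
    [0.03,-0.0043,-0.029,0,0,0,0],
    [0.03,-0.0043,-0.029,0,0,0,0],
    [0.03,-0.0043,-0.029,0,0,0,0],
    [0.03,-0.0029,-0.0145,0,0,0,0],
    [0.03,0,0,0,0,0,0],
    [0.03,0,0,0,0,0,0]
  ]
}}

```text
time: 23.3
position: [0.5919, 0.1211, 0.1799]
eef_rot: [1.0, -0.0, -0.0, 0.001]
contact_force: [0.1, -0.7, 0.3]
grip_width: 0.0381
```

```bash
python3 look.py a9 > o; cat o; python3 ov.py a9 $(awk '/offset/{printf "%s %s ",$3,$4}' o) .02 .010 $(head -1 o | tr -d '[]' | awk '{print $2,$3,$4-.009}')
```

```text
23.3 [0.5919 0.1211 0.1799] [ 0.1 -0.7  0.3] 0.0381
side offset 277 62
top offset 181 105
```

View pics/a9_ov.png

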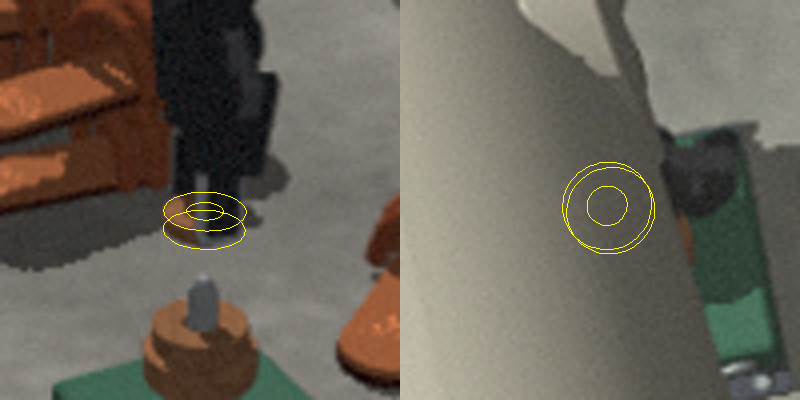

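Emit:
{"op": "carry_out", "data": {
  "steps": [
    [0.03,0,0,0.01,0,0,0],
    [0.03,0,0,0.01,0,0,0],
    [0.03,0,0,0.005,0,0,0],
    [0.03,0,0,0.003,0,0,0],
    [0.03,0,0,0.003,0,0,0],
    [0.03,0,0,0.003,0,0,0],
    [0.03,0,0,0.003,0,0,0],
    [0.03,0,0,0.003,0,0,0],
    [0.03,0,0,0,0,0,0]
  ]
}}

```text
time: 24.3
position: [0.5916, 0.1224, 0.1399]
eef_rot: [1.0, 0.0, -0.0, 0.0]
contact_force: [0.1, -1.0, -0.6]
grip_width: 0.0376
```

Emit:
{"op": "carry_out", "data": {
  "steps": [
    [0.03,0,0,0.003,0,0,0],
    [0.03,0,0,0.003,0,0,0],
    [0.03,0,0,0.002,0,0,0],
    [0.03,0,0,0.002,0,0,0],
    [0.03,0,0,0.001,0,0,0],
    [0.03,0,0,0.001,0,0,0],
    [0.03,0,0,0,0,0,0]
  ]
}}

```text
time: 25.0
position: [0.5918, 0.1223, 0.1282]
eef_rot: [1.0, -0.0, -0.0, -0.0]
contact_force: [0.3, -0.1, -0.5]
grip_width: 0.0379
```

Emit:
{"op": "carry_out", "data": {
  "steps": [
    [0.038,0,0,0.001,0,0,0],
    [0.042,0,0,0,0,0,0],
    [0.046,0,0,0,0,0,0],
    [0.052,0,0,0,0,0,0],
    [0.054,0,0,-0.004,0,0,0],
    [0.054,0,0,-0.02,0,0,0],
    [0.054,0,0,-0.03,0,0,0],
    [0.05,0,0.03,-0.01,0,0,0],
    [0.04,0,0.03,0,0,0,0],
    [0.03,0,0.04,0,0,0,0],
    [0.026,0,0,0,0,0,0],
    [0.026,0,0,0,0,0,0],
    [0.026,0,0,0,0,0,0]
  ]
}}

```text
time: 26.3
position: [0.5918, 0.0235, 0.1916]
eef_rot: [1.0, 0.001, 0.0, -0.0]
contact_force: [-0.8, 0.8, -0.6]
grip_width: 0.0261
```

```bash
python3 look.py b1 .5918 .1222 .09
python3 - <<'E'
import cv2,numpy as np
im=cv2.imread('pics/b1_side_full.png'); cv2.imwrite('pics/b1f.png',im)
E
```

```text
26.3 [0.5918 0.0235 0.1916] [-0.8  0.8 -0.6] 0.0261
side offset 276 101
top offset 188 115
```

View pics/b1.png

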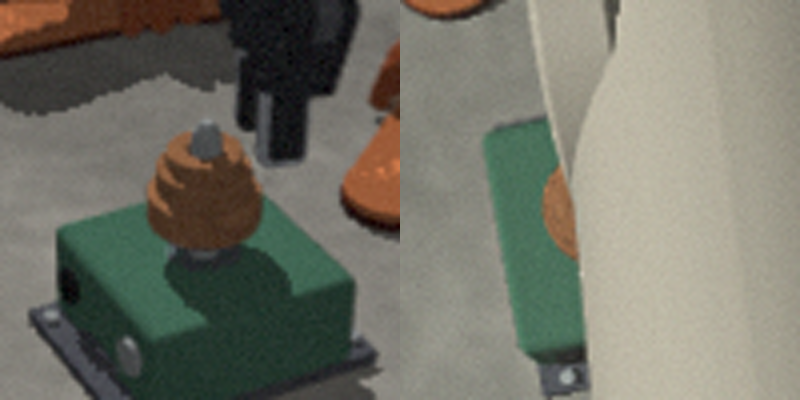

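View pics/b1f.png

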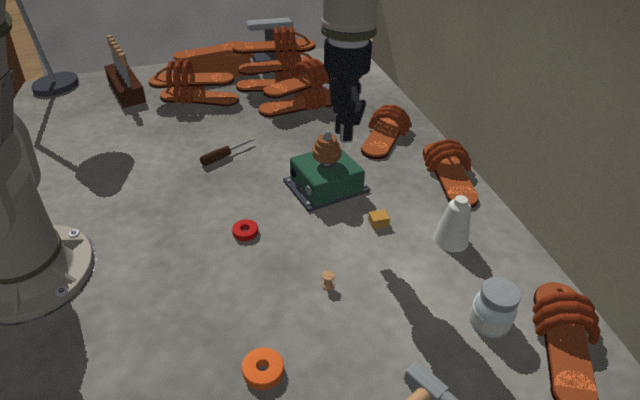

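All three rings are on, largest to smallest and flat, with the arbor showing above them. The red and orange look-alikes haven't moved. Now I'll straddle the arbor and press with the fingertips.

Emit:
{"op": "carry_out", "data": {
  "steps": [
    [0.024,0,-0.03,0,0,0,0],
    [0.024,0,-0.04,0,0,0,0],
    [0.024,0,-0.03,0,0,0,0],
    [0.024,0,0,0,0,0,0],
    [0.024,0,0,0,0,0,0],
    [0.024,0,0,0.015,0,0,0],
    [0.024,0,0,0.015,0,0,0],
    [0.024,0,0,0.01,0,0,0],
    [0.024,0,0,0.004,0,0,0],
    [0.024,0,0,0.004,0,0,0],
    [0.024,0,0,0.002,0,0,0],
    [0.024,0,0,0,0,0,0],
    [0.024,0,0,0,0,0,0]
  ]
}}

```text
time: 27.7
position: [0.5921, 0.1225, 0.1418]
eef_rot: [1.0, 0.0, 0.0, -0.0]
contact_force: [-0.2, -0.3, 0.8]
grip_width: 0.0242
```

```bash
python3 look.py b2 .5918 .1222 .11
```

```text
27.7 [0.5921 0.1225 0.1418] [-0.2 -0.3  0.8] 0.0242
side offset 276 93
top offset 187 113
```

View pics/b2.png

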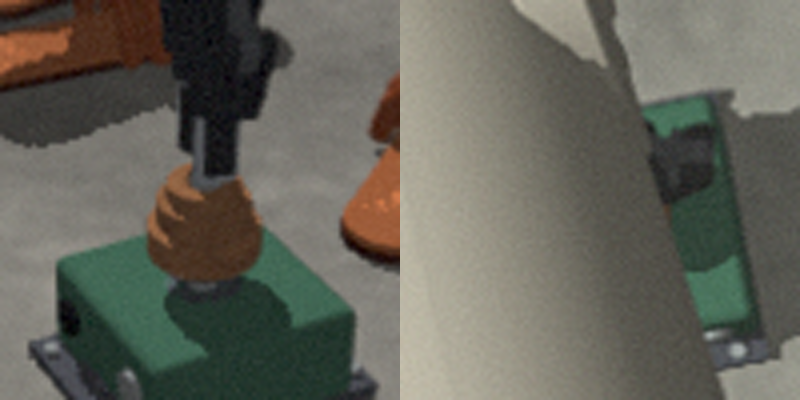

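Emit:
{"op": "carry_out", "data": {
  "steps": [
    [0.024,0,0,0.001,0,0,0],
    [0.024,0,0,0.001,0,0,0],
    [0.024,0,0,0.001,0,0,0],
    [0.024,0,0,0.001,0,0,0],
    [0.024,0,0,0.001,0,0,0],
    [0.024,0,0,0.001,0,0,0],
    [0.024,0,0,0.001,0,0,0]
  ]
}}

```text
time: 28.5
position: [0.5918, 0.1224, 0.1342]
eef_rot: [1.0, 0.0, -0.0, -0.0]
contact_force: [0.2, -0.4, 0.5]
grip_width: 0.0241
```

Emit:
{"op": "carry_out", "data": {
  "steps": [
    [0.024,0,0,0.001,0,0,0],
    [0.024,0,0,0.001,0,0,0]
  ]
}}

```text
time: 28.7
position: [0.592, 0.1224, 0.1326]
eef_rot: [1.0, 0.0, 0.0, -0.0]
contact_force: [-1.3, -0.9, 5.8]
grip_width: 0.0243
```

Emit:
{"op": "carry_out", "data": {
  "steps": [
    [0.024,0,0,0.001,0,0,0],
    [0.024,0,0,0.0005,0,0,0]
  ]
}}

```text
time: 28.9
position: [0.592, 0.1224, 0.1316]
eef_rot: [1.0, -0.0, 0.0, -0.0]
contact_force: [-2.9, -0.3, 6.1]
grip_width: 0.0242
```

Emit:
{"op": "carry_out", "data": {
  "steps": [
    [0.024,0,0,0.0005,0,0,0],
    [0.024,0,0,0.0005,0,0,0]
  ]
}}

```text
time: 29.1
position: [0.592, 0.1224, 0.1307]
eef_rot: [1.0, -0.0, 0.0, -0.0]
contact_force: [-2.5, -0.0, 5.7]
grip_width: 0.0241
```

Emit:
{"op": "carry_out", "data": {
  "steps": [
    [0.024,0,0,0.0005,0,0,0],
    [0.024,0,0,0.0005,0,0,0]
  ]
}}

```text
time: 29.3
position: [0.592, 0.1224, 0.1297]
eef_rot: [1.0, -0.0, 0.0, -0.0]
contact_force: [-2.2, -0.8, 5.8]
grip_width: 0.0241
```

Emit:
{"op": "carry_out", "data": {
  "steps": [
    [0.024,0,0,0.0005,0,0,0],
    [0.024,0,0,0.0005,0,0,0]
  ]
}}

```text
time: 29.5
position: [0.592, 0.1224, 0.1287]
eef_rot: [1.0, 0.0, 0.0, -0.0]
contact_force: [-1.8, -1.1, 6.7]
grip_width: 0.0244
```

Emit:
{"op": "carry_out", "data": {
  "steps": [
    [0.024,0,0,0.0004,0,0,0],
    [0.024,0,0,0.0003,0,0,0]
  ]
}}

```text
time: 29.7
position: [0.592, 0.1224, 0.1279]
eef_rot: [1.0, -0.0, 0.0, -0.0]
contact_force: [-3.0, -1.5, 6.6]
grip_width: 0.0241
```

Emit:
{"op": "carry_out", "data": {
  "steps": [
    [0.024,0,0,0.0004,0,0,0],
    [0.024,0,0,0.0004,0,0,0]
  ]
}}

```text
time: 29.9
position: [0.592, 0.1224, 0.1272]
eef_rot: [1.0, 0.0, 0.0, -0.0]
contact_force: [-1.6, -1.0, 5.6]
grip_width: 0.024
```

Emit:
{"op": "carry_out", "data": {
  "steps": [
    [0.024,0,0,0.0005,0,0,0],
    [0.024,0,0,0.0005,0,0,0]
  ]
}}

```text
time: 30.1
position: [0.5921, 0.1225, 0.1265]
eef_rot: [1.0, -0.0, 0.001, -0.0]
contact_force: [-3.0, 0.3, 11.1]
grip_width: 0.0241
```

Emit:
{"op": "carry_out", "data": {
  "steps": [
    [0.024,0,0,0.0003,0,0,0],
    [0.024,0,0,0,0,0,0]
  ]
}}

```text
time: 30.3
position: [0.5922, 0.1225, 0.1265]
eef_rot: [1.0, -0.0, 0.001, -0.0]
contact_force: [-3.9, -1.0, 9.3]
grip_width: 0.0241
```

Emit:
{"op": "carry_out", "data": {
  "steps": [
    [0.024,0,0,0.0005,0,0,0],
    [0.024,0,0,0,0,0,0]
  ]
}}

```text
time: 30.5
position: [0.5923, 0.1225, 0.1265]
eef_rot: [1.0, 0.0, 0.001, -0.0]
contact_force: [-5.3, -1.6, 12.5]
grip_width: 0.0243
```

Emit:
{"op": "carry_out", "data": {
  "steps": [
    [0.024,0,0,0.0005,0,0,0],
    [0.024,0,0,0,0,0,0]
  ]
}}

```text
time: 30.7
position: [0.5924, 0.1225, 0.1264]
eef_rot: [1.0, -0.0, 0.001, -0.0]
contact_force: [-6.0, -1.2, 17.1]
grip_width: 0.0239
```

Emit:
{"op": "carry_out", "data": {
  "steps": [
    [0.024,0,0,0,0,0,0],
    [0.024,0,0,0,0,0,0]
  ]
}}

```text
time: 30.9
position: [0.5924, 0.1225, 0.1264]
eef_rot: [1.0, -0.0, 0.001, -0.0]
contact_force: [-5.5, -1.3, 16.1]
grip_width: 0.0239
```

```bash
python3 look.py b3 .5918 .1222 .11
```

```text
30.9 [0.5924 0.1225 0.1264] [-5.5 -1.3 16.1] 0.0239
side offset 276 93
top offset 187 113
```

Emit:
{"op": "carry_out", "data": {
  "steps": [
    [0.024,0,0,0,0,0,0],
    [0.024,0,0,0,0,0,0],
    [0.024,0,0,0,0,0,0],
    [0.024,0,0,0,0,0,0],
    [0.024,0,0,0,0,0,0],
    [0.024,0,0,0,0,0,0],
    [0.024,0,0,0,0,0,0]
  ]
}}

```text
time: 31.7
position: [0.5924, 0.1225, 0.1264]
eef_rot: [1.0, -0.0, 0.001, -0.0]
contact_force: [-5.8, -1.4, 15.7]
grip_width: 0.0242
```

The position stayed at 0.1264 while the load rose from 9 to 16 N, so the flange has bottomed. The load was held for about 1 s. Now I'll lift straight off and clear the view.

Emit:
{"op": "carry_out", "data": {
  "steps": [
    [0.024,0,0,-0.001,0,0,0],
    [0.024,0,0,-0.001,0,0,0],
    [0.024,0,0,-0.002,0,0,0],
    [0.024,0,0,-0.005,0,0,0],
    [0.024,0,0,-0.01,0,0,0],
    [0.024,0,0,-0.02,0,0,0],
    [0.024,0,0,-0.03,0,0,0],
    [0.024,0,0.02,-0.01,0,0,0],
    [0.024,0,0.03,0,0,0,0],
    [0.024,0,0.03,0,0,0,0],
    [0.024,0,0.03,0,0,0,0],
    [0.024,0,0.03,0,0,0,0],
    [0.024,0,0.03,0,0,0,0],
    [0.024,0,0.03,0,0,0,0],
    [0.024,0,0.03,0,0,0,0],
    [0.024,0,0.02,0,0,0,0],
    [0.024,0,0,0,0,0,0],
    [0.024,0,0,0,0,0,0]
  ]
}}

```text
time: 33.5
position: [0.5919, -0.1275, 0.2035]
eef_rot: [1.0, -0.0, 0.0, -0.0]
contact_force: [-0.8, 0.7, 0.3]
grip_width: 0.024
```

```bash
python3 look.py b4 .5918 .1222 .09
python3 - <<'E'
from h import *
# overlay flange at home and stack
im=cv2.imread('pics/b4.png'); z0=.0745; a=np.linspace(0,6.283,60)
for i,(c,o) in enumerate((('side',(276,101)),('top',(188,115)))):
    for r,z in ((.03,z0),(.03,z0+.018),(.025,z0+.032),(.02,z0+.042),(.0035,z0+.064)):
        p=proj(c,[[.5915+r*np.cos(t),.1216+r*np.sin(t),z] for t in a]); cv2.polylines(im,[((p-o+.5)*4).astype(int)+[400*i,0]],True,(0,255,255),1)
f=np.hstack([cv2.imread('pics/b4.png')]); cv2.imwrite('pics/b4_ov.png',np.vstack([f,im])[:, :] if 0 else im)
A=cv2.imread('pics/top0.png');B=cv2.imread('pics/b4_top_full.png'); cv2.imwrite('pics/b4t.png',B)
E
```

```text
33.5 [ 0.5919 -0.1275  0.2035] [-0.8  0.7  0.3] 0.024
side offset 276 101
top offset 188 115
```

View pics/b4.png

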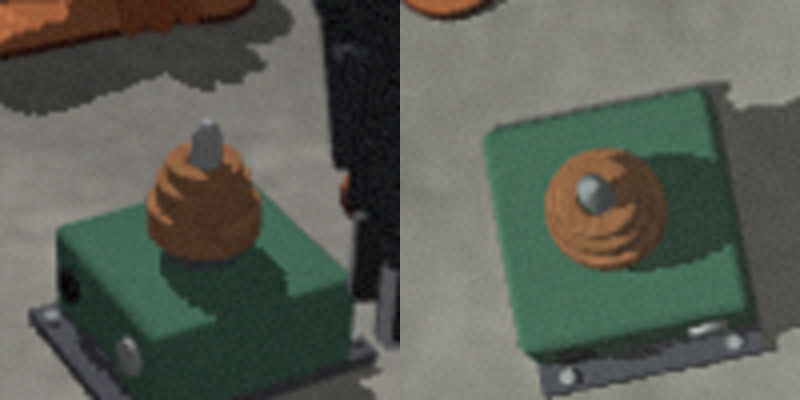

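View pics/b4_ov.png

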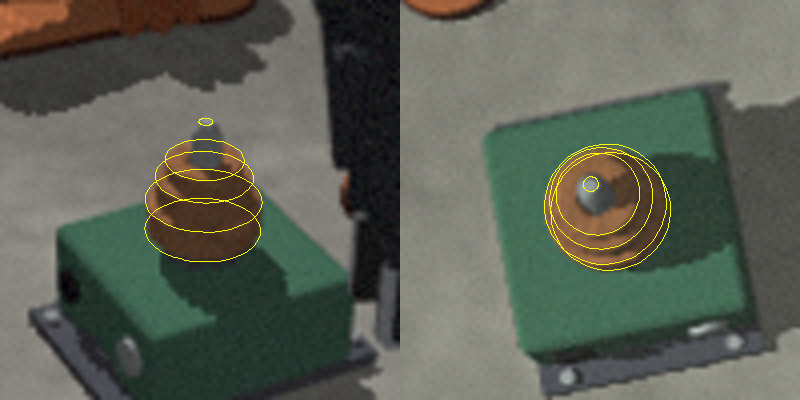

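View pics/b4t.png

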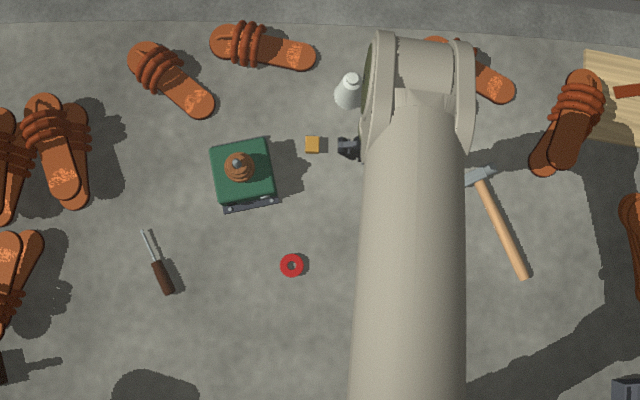

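The stack is flat, and the overlay of a stack with the flange home (top 22 mm below the tip) matches both views. The red ring, block and hammer are where they were. Handing in.

```bash
python3 -c "
from plant import bot
print(bot.finish_job(), bot.state()['time'])"
```

```text
the job is handed in; nothing more can be done
the job is handed in; nothing more can be done
```

I threaded the large, medium and small brown rings onto the arbor in that order. I then pressed the stack down with the fingertips on either side of the arbor until the flange bottomed, lifted clear and handed the job in. The robot's clock was at about 33.5 s of the 72 s allowed.

- **Pressing:** The flange slid about 6 mm at roughly 6 N. It then stopped at a tool height of 0.1264 m while the load rose from 9 to 16 N. I held it for about 1 s, with vertical readings of 15.7 to 17.1 N. There was also a sideways force of about 6 N, so the total stayed near 18 N, under the 25 N limit.
- **Final pictures:** The rings lie flat on one another, and both camera views match a stack with the flange at its stop. The gripper is clear of everything.
- **Look-alikes and bench:** The red ring, block, screwdriver and hammer had not moved. The arm hid the area around the orange ring and the wooden peg in the last top view; both were unmoved in the full side view just before pressing.
- **Small disagreement:** The pictures suggested about 4 mm of flange travel before the stop, but I felt about 6 mm. That is within the roughly 2 mm camera calibration error.

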